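# Pin the mincer discs onto their keeper

### The arm

A 6-joint arm with a two-finger parallel gripper is mounted at the origin on the work surface. World frame = base frame: x ahead of the robot, y to its left, z up, the work surface at z = 0. Lengths are in m, angles in rad, forces in N, time in s.
With the tool pointing down it reaches from about 0.35 to 0.975 m from the base axis. Payload 7.1 kg.
Tool frame: the origin (TCP) lies at the very end of the fingers, on their centre line; the grasp point (between the pads) lies 19 mm behind it; z points along the fingers, y is the line along which they close (so a half turn about z gives the same grasp; the last joint's range is limited). The gripper opens to 88 mm and grips with 3 to 60 N. Pads are 20 mm wide; open, the fingers measure 115 mm over their backs; the gripper's body (75 mm by 178 mm) begins 61 mm behind the grasp point.
Start: joints at [-1.332, 0.423, 1.63, -0, 1.089, -0.019], TCP at [0.159, -0.604, 0.223] pointing down, gripper open.
Joint ranges: [-3, 3], [-0.9, 2.11], [0.09, 2.58], [-1.31, 4.45], [0.11, 2.69], [-2.54, 2.54]. Speed limits (rad/s): [2.39, 2.39, 3.01, 3.14, 3.14, 3.14].

### API

Orientations are given as a rotation vector (axis times angle).
In Python, from rig import robot, imaging gives the robot as it stands.
- The arm moves only by the shell command python3 -m creep 'ROWS'. ROWS is JSON, a list of rows, each a list of 3 entries, a list of its own where there are three numbers: the shift along the tool's x, y, z scaled (see below), then the turn, a rotation vector about the tool's x, y, z scaled (see below), then the gripper's target within -1 to 1 (shut at 1, half-way at 0, fully open at -1). A call has 1 to 10 rows; each row is the pose to reach, as a shift and turn from the pose commanded when the call began, along the tool's axes at that moment; what a row does not reach only later rows make up. The controller multiplies each number of a shift by 0.2 m and each number of a turn by 45 degrees. A row lasts 1/10 s, in which the tool goes at most 50 mm and 8.59 degrees, less where a joint would pass 70% of its speed; a pose out of reach is approached as far as the arm can. A call with a number of a shift or a turn outside -1 to 1 is refused whole. A call with a gripper value outside its range is refused whole. The fingers move at their own pace and stop on an object; the grip force is fixed at half the most. Time passes only in rows, so rows that repeat a pose let the fingers close. It gives the time, the measured TCP pose, the force, the opening and the grip force at its end, in the units of the state.
- robot.get_obs(): the state, without advancing time (a new reading comes with each control period).
- imaging.camera(name): name is "side" or "top" or "wrist"; returns the picture (384x512x3 uint8, blue, green, red); there is no depth.
- imaging.get_calibration(name): a dict with "fx", "fy", "cx", "cy" (pixels), "R" (3x3) and "t" (3): a world point X has camera coordinates R X + t. Camera axes: x right, y down, z forward; pixel columns grow to the right and rows downward; lengths in m; the calibration is good to about 2 mm. A picture is of the moment at which its call begins: read the wrist's pose just before it. get_calibration takes no time and is no camera call; for the wrist camera it gives the pose at the moment of the call.
- robot.hand_in(): hands the job in; it is judged then, once.
The state is a dict: "clock": time; "joint_pos": joint angles; "joint_velocities": joint speeds; "joint_torque": joint torques, N m; "eef_pos": TCP position; "tool_rot": TCP orientation; "force": force on the tool from outside, world axes, zero at the start; "wrist_torque": the same for the moment, N m; "gripper_width": finger opening in m; "grip_force": force on a finger pad.
Only numpy, scipy, OpenCV 4.12 (cv2) and the standard library are available. Lean on these libraries where they do the work, as an engineer would, in place of code of your own. Each camera call takes 0.05 s, during which the arm holds its last target. There are 200 camera calls.

### The job

The three mincer discs lie askew on their wooden keeper block. Gently line up their holes, take the storage pin by its knob from its rest, pass it through all three discs and on into the hidden steel socket beneath them, feeling for the socket without forcing it, until the knob sits flush on the top disc; then let go. Leave the mill, jar and mug where they are.

Things in the scene. Friction and masses are not known exactly. Their poses are not given: they have to be found in the camera images.
- block: Keeper: fixed beech block 110 x 110 mm, 32 mm high; origin at the centre of its underside, z up. It stands on the worktop. In its top is a round pocket 38 mm wide, 26 mm deep, centred on the block, (almost) hidden under the discs, with a rigid steel socket tube standing in it. Pressing the pin on any part of it with more than 40 N counts as forcing.
- pocket (a point): Centre of the pocket's mouth, level with the block's top; axes as the block's. The socket tube in the pocket: vertical, 14 mm bore, 22 mm outside, rim 1 mm below this point. Its axis lies up to 4.5 mm off this point along x and up to 4.5 mm along y, differently each time; it does not give sideways (on its rubber pad it sinks 1 mm per 8 N) and must be found by feel with the pin, through the discs.
- disc_low: Lowest of three loose steel mincer discs stacked on the block, each up to 6 mm off the block's centre in its x and in its y: 54 mm across, 8 mm thick, 0.11 kg, 14 mm hole in the middle, six large perforations. Origin at the centre of its underside, z up. Gripping the stack with over 20 N a finger, or pressing the pin on a disc with over 40 N, counts as forcing.
- disc_mid: Middle disc of the stack: same size as disc_low, ten medium perforations. Origin at the centre of its underside.
- disc_top: Top disc of the stack: same size as disc_low, many small perforations; its upper face is 24 mm above the block's top. Origin at the centre of its underside.
- rest: Fixed beech rest on the worktop, 60 x 60 mm, 46 mm high, holding the pin upright in a loose 17 mm hole, 44 mm deep. Origin at the centre of its underside, z up.
- pin: Loose storage pin, 0.07 kg, upright in the rest. Origin at the tip, z up. Steel shank 12 mm across, 43 mm long, lowest 3 mm tapering to a 10 mm flat tip; above it a round wooden knob 26 mm across (z = 43 to 83 mm), gripped by its sides. The knob's underside rests on the rest's top now, and on the top disc when fully home (tip then 13 mm above the block's underside).
- mill: Bystander: dark wooden pepper mill, 52 mm across, 158 mm high, standing loose. Origin at the centre of its underside.
- jar: Bystander: amber glass spice jar with a steel cap, 52 mm across, 85 mm high, standing loose. Origin at the centre of its underside.
- mug: Bystander: white mug, 80 mm across, 90 mm high, standing loose. Origin at the centre of its underside.
Things that resemble listed ones, but are neither listed nor needed, are in the scene too. Leave any blue or turquoise look-alike of the pin alone.

How it is judged:
At the end, for the whole second after the job is handed in: Pin upright (0.08 rad) through all three discs and in the socket, knob down on the top disc (tip at most 15.5 mm above the block's underside; home is 13), discs flat on the block (0.06 rad) with centres within 4 mm of the pin, all at rest and released (z of pin in the frame of block below 0.0155 m and angle between pin's own z axis and vertical below 0.08 rad and horizontal distance between pin and block below 0.012 m and horizontal distance between each of disc_low, disc_mid, disc_top and pin below 0.004 m and angle between each of disc_low, disc_mid, disc_top's own z axis and vertical below 0.06 rad and z of disc_low in the frame of block above 0.029 m and z of disc_top in the frame of block below 0.051 m and linear speed of pin below 0.02 m/s and contact force between the fingers and pin below 0.1 N); the robot touches nothing.
It fails at once if a disc squeezed or pushed by the gripper with more than 40 N in all (20 N a finger) (contact force between the fingers and disc_low above 40 N or contact force between the fingers and disc_mid above 40 N or contact force between the fingers and disc_top above 40 N).
It fails at once if the pin forced against a disc, or against the block and its socket, with more than 40 N (contact force between pin and disc_low above 40 N or contact force between pin and disc_mid above 40 N or contact force between pin and disc_top above 40 N or contact force between pin and block above 40 N).
It fails at once if the mill, jar or mug moved more than 15 mm (distance of any of mill, jar, mug from where it was at the start of the episode above 0.015 m).
It also fails if it takes over 72 s, if anything falls off the work surface, if the arm or the gripper's body presses on something with over 40 N, if the wrist force passes 120 N, or if a joint passes its speed limit or range.

## Working session

There is one attempt and no reset: what is moved stays moved. The work goes in short steps, Python scripts to look and compute and a shell command to move; the robot and the scene stay as the last step left them, time stands still between calls to the robot, and variables do not carry over. Pictures are saved under pics/ and viewed, at most 10 in all, crops included, and the job is handed in when it is done.

```bash
ls; mkdir -p pics; python3 - <<'E'
from rig import robot, imaging
import cv2, numpy as np
o=robot.get_obs(); print(o)
a=imaging.camera("top"); b=imaging.camera("side")
cv2.imwrite("pics/top0.png",a);cv2.imwrite("pics/side0.png",b)
for n in("top","side","wrist"):
  print(n,imaging.get_calibration(n))
E
```

```text
pics
{'clock': 0.0, 'joint_pos': array([-1.33197588e+00,  4.23803377e-01,  1.63071650e+00, -1.27618619e-05,
        1.08856374e+00, -1.90160932e-02]), 'joint_velocities': array([-3.48836887e-04,  1.13119803e-05, -3.90894793e-04,  1.52193214e-03,
        1.34053595e-03,  2.06386772e-04]), 'joint_torque': array([ 9.66374173e-04, -5.44623077e+01, -2.73666143e+01,  6.45233877e-02,
        2.27008830e-02, -1.38972964e-04]), 'eef_pos': array([ 0.15924727, -0.60379161,  0.22191467]), 'tool_rot': array([-3.11405264e+00, -4.03706620e-01,  2.74388870e-04]), 'force': array([ 0.59079533, -0.46247866, -0.46267049]), 'wrist_torque': array([ 0.01971018,  0.00638192, -0.01917162]), 'grip_force': 0.0, 'gripper_width': 0.08784257924566895}
top {'fx': 458.79728682764704, 'fy': 458.79728682764704, 'cx': 263.0324584915592, 'cy': 194.65868231003972, 'R': array([[-0.01550322, -0.99977238, -0.01465749],
       [-0.99557382,  0.0167938 , -0.09247021],
       [ 0.09269531,  0.01315903, -0.99560756]]), 't': array([0.0611358 , 0.59574083, 0.96951023])}
side {'fx': 396.0551921285679, 'fy': 396.0551921285679, 'cx': 253.59554275765072, 'cy': 193.49289536271843, 'R': array([[-0.97563088, -0.21937215,  0.00450058],
       [-0.16850314,  0.73594421, -0.65573837],
       [ 0.14053856, -0.64051696, -0.75497479]]), 't': array([0.60153971, 0.10412976, 0.8687257 ])}
wrist {'fx': 278.3347048140189, 'fy': 278.3347048140189, 'cx': 254.7796014221715, 'cy': 190.31829708829213, 'R': array([[ 0.25584959, -0.96671455, -0.00199216],
       [-0.93321236, -0.24751971,  0.26047779],
       [-0.25230077, -0.06478402, -0.96547778]]), 't': array([-0.62273096, -0.03339655,  0.39006437])}
```

View pics/top0.png

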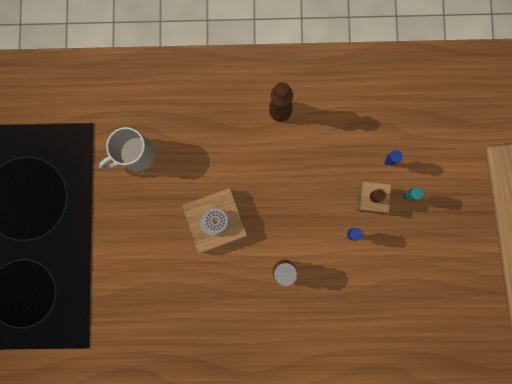

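View pics/side0.png

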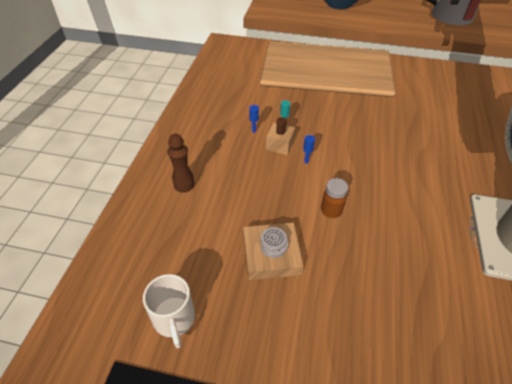

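The top view shows the block near (214,221), the discs near (214,221), the rest and brown knob at (376,197), and the jar at (286,274). Blue and teal look-alikes stand at (395,157), (355,234) and (415,194). The side view agrees.

```bash
cat > h.py <<'E'
from rig import robot, imaging
import cv2, numpy as np
from scipy.spatial.transform import Rotation as Ro
def ray(c,u,v,z):
    R=np.array(c["R"]);t=np.array(c["t"]);C=-R.T@t
    d=R.T@np.array([(u-c["cx"])/c["fx"],(v-c["cy"])/c["fy"],1])
    return C+d*(z-C[2])/d[2]
def proj(c,X):
    p=np.array(c["R"])@np.array(X)+np.array(c["t"]); return np.array([c["fx"]*p[0]/p[2]+c["cx"],c["fy"]*p[1]/p[2]+c["cy"]])
def plan(target,yaw=None):
    """scaled shift, turn from present pose to target TCP (tool down, tool y axis at angle yaw in world)"""
    o=robot.get_obs();R=Ro.from_rotvec(o["tool_rot"]);M=R.as_matrix()
    print("pos",o["eef_pos"].round(4),"yaw_y",np.degrees(np.arctan2(M[1,1],M[0,1])).round(2),"zaxis",M[:,2].round(4),"j6",o["joint_pos"][5].round(2))
    print("shift",(M.T@(np.array(target)-o["eef_pos"])/0.2).round(4))
    if yaw is not None:
        y=np.array([np.cos(yaw),np.sin(yaw),0]);z=np.array([0,0,-1.]);x=np.cross(y,z)
        T=Ro.from_matrix(np.c_[x,y,z]); print("turn",((R.inv()*T).as_rotvec(degrees=True)/45).round(4))
E
python3 - <<'E'
from h import *
c=imaging.get_calibration("top");s=imaging.get_calibration("side")
P=[ray(c,u,v,.032) for u,v in[(183,206),(232,190),(245,236),(197,252)]]
print(np.round(P,3),np.mean(P,0))
for a,b in((0,1),(1,2),(2,3),(3,0)): d=P[b]-P[a];print(np.hypot(*d[:2]).round(4),np.degrees(np.arctan2(d[1],d[0])).round(1))
print("disc",ray(c,214.5,221,.056),ray(s,275,240,.056))
print("knob",ray(c,378,195,.086),"s",ray(s,282,122,.086))
Q=[ray(c,u,v,.046) for u,v in[(362,182),(391,184),(389,213),(360,211)]];print("rest",np.round(Q,3),np.mean(Q,0))
for n,u,v in(("b1",395,157),("b2",355,234),("teal",415,194)):print(n,ray(c,u,v,.086))
print("jar",ray(c,286,274,.085),"mill",ray(c,282,90,.158),"mug",ray(c,127,147,.09))
E
```

```text
[[0.575 0.225 0.032]
 [0.608 0.119 0.032]
 [0.508 0.092 0.032]
 [0.475 0.195 0.032]] [0.54124564 0.15759087 0.032     ]
0.1116 -72.8
0.1034 -164.8
0.1084 107.5
0.1039 16.9
disc [0.54008866 0.15414625 0.056     ] [0.53676179 0.15896047 0.056     ]
knob [ 0.58660241 -0.18376917  0.086     ] s [ 0.5831885  -0.17629137  0.086     ]
rest [[ 0.619 -0.16   0.046]
 [ 0.613 -0.222  0.046]
 [ 0.551 -0.215  0.046]
 [ 0.557 -0.154  0.046]] [ 0.58497275 -0.18775717  0.046     ]
b1 [ 0.66437396 -0.22159018  0.086     ]
b2 [ 0.50810252 -0.13429787  0.086     ]
teal [ 0.58738147 -0.25896635  0.086     ]
jar [0.42996634 0.00692831 0.085     ] mill [0.78672285 0.01002708 0.158     ] mug [0.69458347 0.33039273 0.09      ]
```

```bash
python3 - <<'E'
from h import *
plan([.54,.155,.2],np.radians(-30))
c=imaging.get_calibration("wrist");R=np.array(c["R"]);C=-R.T@c["t"]
o=robot.get_obs();M=Ro.from_rotvec(o["tool_rot"]).as_matrix()
print("cam in tool",M.T@(C-o["eef_pos"]),"axes in tool",(M.T@R.T).round(2))
E
```

```text
pos [ 0.1593 -0.6038  0.222 ] yaw_y -75.23 zaxis [-3.0e-04  1.3e-03 -1.0e+00] j6 -0.02
shift [ 2.8082 -3.1833  0.1143]
turn [-1.6000e-03 -7.0000e-04 -1.0051e+00]
cam in tool [ 0.06989452 -0.00128226 -0.16206728] axes in tool [[ 0.   -0.97 -0.26]
 [ 1.    0.   -0.  ]
 [ 0.   -0.26  0.97]]
```

```bash
R='x'; 
python3 -m creep '[[[0.7,-0.8,0],[0,0,0],-1],[[0.7,-0.8,0],[0,0,0],-1],[[0.7,-0.8,0],[0,0,0],-1],[[0.7,-0.8,0],[0,0,0],-1],[[0.7,-0.8,0],[0,0,0],-1]]'
python3 -m creep '[[[0.7,-0.8,0],[0,0,0],-1],[[0.7,-0.8,0],[0,0,0],-1],[[0.7,-0.8,0],[0,0,0],-1],[[0.7,-0.8,0],[0,0,0],-1],[[0.7,-0.8,0],[0,0,0],-1]]'
python3 -m creep '[[[0.7,-0.8,0],[0,0,0],-1],[[0.7,-0.8,0],[0,0,0],-1],[[0.7,-0.8,0],[0,0,0],-1],[[0.7,-0.8,0],[0,0,0],-1],[[0.7,-0.8,0],[0,0,0],-1]]'
python3 -m creep '[[[0.7,-0.8,0],[0,0,-1],-1],[[0.7,-0.8,0],[0,0,-1],-1],[[0.7,-0.8,0],[0,0,-1],-1],[[0.7,-0.8,0],[0,0,-1],-1],[[0.7,-0.8,0],[0,0,-1],-1],[[0.7,-0.8,0],[0,0,-1],-1]]'
python3 - <<'E'
from h import *
plan([.54,.155,.2],np.radians(-30))
cv2.imwrite("pics/w1.png",imaging.camera("wrist"))
c=imaging.get_calibration("wrist"); print(proj(c,[.54,.155,.056]))
E
```

```text
clock: 0.6
eef_pos: [0.2546, -0.4096, 0.2222]
tool_rot: [-3.112, -0.407, 0.001]
force: [0.4, -1.0, -0.1]
gripper_width: 0.0879
grip_force: 0.0
clock: 1.1
eef_pos: [0.3496, -0.2206, 0.2227]
tool_rot: [-3.114, -0.409, -0.0]
force: [-0.4, 0.1, 0.6]
gripper_width: 0.088
grip_force: 0.0
clock: 1.6
eef_pos: [0.4452, -0.03, 0.2229]
tool_rot: [-3.115, -0.41, -0.002]
force: [0.1, -0.9, -0.0]
gripper_width: 0.0878
grip_force: 0.0
clock: 2.2
eef_pos: [0.539, 0.1586, 0.2222]
tool_rot: [2.718, 1.575, 0.0]
force: [-0.4, -0.8, -0.3]
gripper_width: 0.0878
grip_force: 0.0
pos [0.539  0.1586 0.2222] yaw_y -29.83 zaxis [ 1.e-04 -1.e-04 -1.e+00] j6 0.79
shift [-0.0131  0.0135  0.1108]
turn [0.0002 0.0001 0.0038]
[258.6098683  177.57846437]
```

View pics/w1.png

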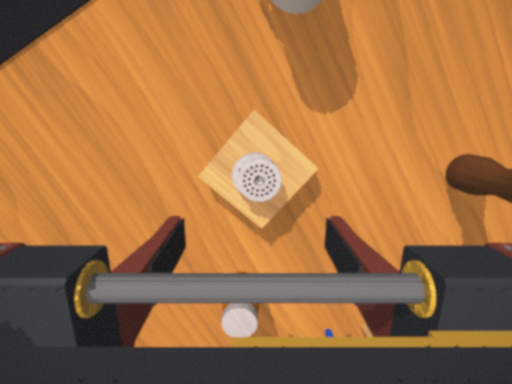

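The wrist view shows the block's corners at (254,111), (318,171), (262,228) and (199,176), with the top disc's hole near (259,180). A lower disc shows slightly to the upper left.

```bash
python3 - <<'E'
from h import *
c=imaging.get_calibration("wrist")
P=[ray(c,u,v,.032) for u,v in[(254,111),(318,171),(262,228),(199,176)]]
print(np.round(P,3),np.mean(P,0))
for a,b in((0,1),(1,2),(2,3),(3,0)): d=P[b]-P[a];print(np.hypot(*d[:2]).round(4),np.degrees(np.arctan2(d[1],d[0])).round(1))
print("hole",ray(c,259,180,.056),proj(c,robot.get_obs()["eef_pos"]))
b=np.mean(P,0); plan([b[0],b[1],.07],np.radians(-30))
im=cv2.imread("pics/w1.png")[100:240,190:330]
cv2.imwrite("pics/w1c.png",cv2.resize(im,None,fx=4,fy=4,interpolation=cv2.INTER_CUBIC))
E
```

```text
[[0.574 0.225 0.032]
 [0.608 0.12  0.032]
 [0.507 0.087 0.032]
 [0.472 0.19  0.032]] [0.54016525 0.15553947 0.032     ]
0.1108 -71.9
0.1064 -162.1
0.1092 108.7
0.1077 18.8
hole [0.53892644 0.15216262 0.056     ] [257.46338874 232.56007437]
pos [0.5383 0.1576 0.2221] yaw_y -29.93 zaxis [-6.e-04 -5.e-04 -1.e+00] j6 0.79
shift [-0.0038  0.0134  0.7604]
turn [-0.0003  0.0009  0.0016]
```

View pics/w1c.png

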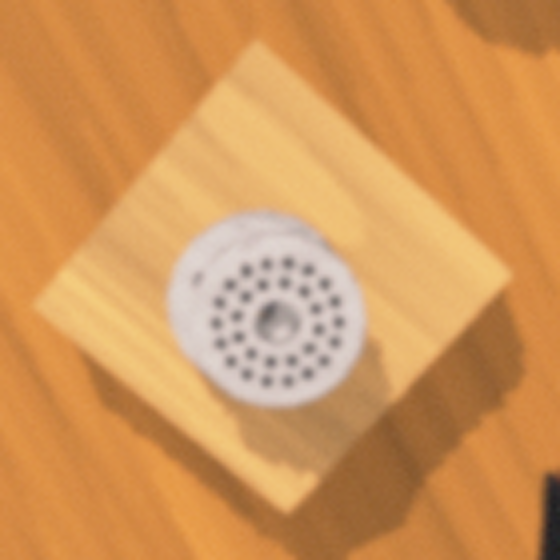

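The crop shows the disc's hole at about wrist pixel (259,180). Lower discs peek out at the upper left, so the top disc is offset about 3.5 mm from the block's centre. I'm descending now.

```bash
python3 -m creep '[[[-0.004,0.011,0.25],[0,0,0],-1],[[-0.004,0.011,0.5],[0,0,0],-1],[[-0.004,0.011,0.7],[0,0,0],-1],[[-0.004,0.011,0.82],[0,0,0],-1],[[-0.004,0.011,0.88],[0,0,0],-1],[[-0.004,0.011,0.92],[0,0,0],-0.8],[[-0.004,0.011,0.92],[0,0,0],-0.7]]'
python3 -m creep '[[[0,0,0],[0,0,0],-0.6],[[0,0,0],[0,0,0],-0.55],[[0,0,0],[0,0,0],-0.5],[[0,0,0],[0,0,0],-0.46],[[0,0,0],[0,0,0],-0.42],[[0,0,0],[0,0,0],-0.38],[[0,0,0],[0,0,0],-0.35],[[0,0,0],[0,0,0],-0.32],[[0,0,0],[0,0,0],-0.3],[[0,0,0],[0,0,0],-0.28]]'
python3 -m creep '[[[0,0,0],[0,0,0],-0.26],[[0,0,0],[0,0,0],-0.25],[[0,0,0],[0,0,0],-0.25]]'
```

```text
clock: 2.95
eef_pos: [0.5394, 0.1551, 0.0385]
tool_rot: [-2.724, -1.564, 0.001]
force: [0.2, 0.2, -0.8]
gripper_width: 0.0763
grip_force: 0.0
clock: 3.95
eef_pos: [0.5389, 0.1556, 0.0386]
tool_rot: [-2.724, -1.565, 0.001]
force: [-2.8, 0.5, 3.0]
gripper_width: 0.0564
grip_force: 2.2
clock: 4.25
eef_pos: [0.5391, 0.1555, 0.0386]
tool_rot: [-2.724, -1.565, 0.0]
force: [-2.4, 0.6, 2.8]
gripper_width: 0.0554
grip_force: 2.0
```

The fingertips are barely overlapping the lowest disc, so I'm lowering 3.5 mm and squeezing again. Then I'll turn 90° and squeeze the other way.

```bash
python3 -m creep '[[[0,0,0],[0,0,0],-0.45],[[0,0,0.01],[0,0,0],-0.45],[[0,0,0.018],[0,0,0],-0.45],[[0,0,0.018],[0,0,0],-0.4],[[0,0,0.018],[0,0,0],-0.35],[[0,0,0.018],[0,0,0],-0.3],[[0,0,0.018],[0,0,0],-0.27],[[0,0,0.018],[0,0,0],-0.25],[[0,0,0.018],[0,0,0],-0.24],[[0,0,0.018],[0,0,0],-0.235]]'
python3 -m creep '[[[0,0,0],[0,0,0],-0.235],[[0,0,0],[0,0,0],-0.4],[[0,0,0],[0,0,0],-0.6],[[0,0,0],[0,0,0],-0.7]]'
python3 -m creep '[[[0,0,0],[0,0,0.19],-0.7],[[0,0,0],[0,0,0.38],-0.7],[[0,0,0],[0,0,0.57],-0.7],[[0,0,0],[0,0,0.76],-0.7],[[0,0,0],[0,0,0.95],-0.7]]'
python3 -m creep '[[[0,0,0],[0,0,0.19],-0.7],[[0,0,0],[0,0,0.38],-0.7],[[0,0,0],[0,0,0.57],-0.7],[[0,0,0],[0,0,0.76],-0.7],[[0,0,0],[0,0,0.95],-0.65]]'
python3 - <<'E'
from h import *
plan([.5390,.1555,.035],np.radians(60))
E
```

```text
clock: 5.25
eef_pos: [0.5389, 0.1556, 0.0351]
tool_rot: [-2.724, -1.565, 0.001]
force: [-1.9, 1.1, 0.9]
gripper_width: 0.0544
grip_force: 2.2
clock: 5.65
eef_pos: [0.5394, 0.1554, 0.0351]
tool_rot: [2.724, 1.565, 0.0]
force: [0.2, -0.1, -0.1]
gripper_width: 0.0729
grip_force: 0.0
clock: 6.15
eef_pos: [0.5393, 0.1554, 0.0351]
tool_rot: [3.108, 0.455, 0.0]
force: [-0.1, 0.1, 0.4]
gripper_width: 0.0748
grip_force: 0.0
clock: 6.65
eef_pos: [0.5393, 0.1554, 0.0351]
tool_rot: [-3.061, 0.709, -0.0]
force: [0.2, -0.5, 0.1]
gripper_width: 0.0725
grip_force: 0.0
pos [0.5393 0.1554 0.0351] yaw_y -116.08 zaxis [ 2.e-04 -0.e+00 -1.e+00] j6 2.29
shift [-0.0016  0.0005  0.0004]
turn [ 4.000e-04 -2.000e-04 -3.913e+00]
```

```bash
python3 -m creep '[[[0,0,0],[0,0,0],-0.6],[[0,0,0],[0,0,0],-0.55],[[0,0,0],[0,0,0],-0.5],[[0,0,0],[0,0,0],-0.46],[[0,0,0],[0,0,0],-0.42],[[0,0,0],[0,0,0],-0.38],[[0,0,0],[0,0,0],-0.35],[[0,0,0],[0,0,0],-0.32],[[0,0,0],[0,0,0],-0.3],[[0,0,0],[0,0,0],-0.28]]'
python3 -m creep '[[[0,0,0],[0,0,0],-0.26],[[0,0,0],[0,0,0],-0.25],[[0,0,0],[0,0,0],-0.24],[[0,0,0],[0,0,0],-0.235],[[0,0,0],[0,0,0],-0.235]]'
python3 -m creep '[[[0,0,0],[0,0,0],-0.3],[[0,0,0],[0,0,0],-0.6],[[0,0,0],[0,0,0],-0.7],[[0,0,-0.2],[0,0,0],-0.7],[[0,0,-0.45],[0,0,0],-0.6],[[0,0,-0.6],[0,0,0],-0.5],[[0,0,-0.6],[0,0,0],-0.3]]'
python3 - <<'E'
from h import *
im=imaging.camera("wrist");c=imaging.get_calibration("wrist")
p=proj(c,[.5393,.1554,.056]);print(p);u,v=p.astype(int)
cv2.imwrite("pics/w2.png",cv2.resize(im[max(v-70,0):v+70,u-80:u+80],None,fx=4,fy=4,interpolation=cv2.INTER_CUBIC))
plan([.585,-.182,.155],np.radians(-140))
E
```

```text
clock: 7.65
eef_pos: [0.5393, 0.1556, 0.0351]
tool_rot: [-3.062, 0.699, -0.0]
force: [0.8, 1.2, -0.5]
gripper_width: 0.0566
grip_force: 1.0
clock: 8.15
eef_pos: [0.5392, 0.1555, 0.0351]
tool_rot: [-3.063, 0.699, -0.0]
force: [0.7, 2.2, -0.9]
gripper_width: 0.0546
grip_force: 2.5
clock: 8.85
eef_pos: [0.542, 0.1562, 0.1596]
tool_rot: [-3.059, 0.699, -0.011]
force: [0.2, 0.6, 0.4]
gripper_width: 0.0613
grip_force: 0.0
[256.31568067 189.79298984]
pos [0.5405 0.1558 0.1572] yaw_y -115.73 zaxis [ 0.0045  0.0011 -1.    ] j6 2.28
shift [0.9335 1.4251 0.0103]
turn [-0.0046 -0.0036  0.5393]
```

View pics/w2.png

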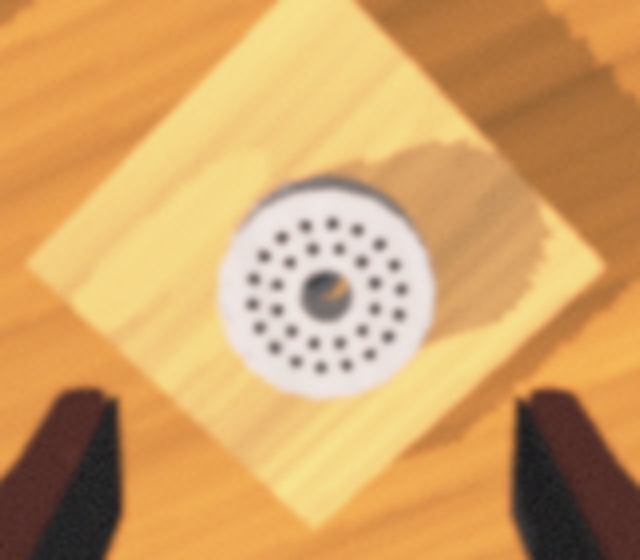

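The discs are aligned into one stack, with the hole at full-picture pixel (257,193). Now to the pin.

```bash
python3 -m creep '[[[0.47,0.71,0],[0,0,0],-0.1],[[0.47,0.71,0],[0,0,0],-0.1],[[0.47,0.71,0],[0,0,0],-0.1],[[0.47,0.71,0],[0,0,0],-0.1],[[0.47,0.71,0],[0,0,0],-0.1]]'
python3 -m creep '[[[0.47,0.71,0],[0,0,0.54],-0.1],[[0.47,0.71,0],[0,0,0.54],-0.1],[[0.47,0.71,0],[0,0,0.54],-0.1],[[0.47,0.71,0],[0,0,0.54],-0.1],[[0.47,0.71,0],[0,0,0.54],-0.1],[[0.47,0.71,0],[0,0,0.54],-0.1]]'
python3 - <<'E'
from h import *
im=imaging.camera("wrist");c=imaging.get_calibration("wrist")
cv2.imwrite("pics/w3.png",im)
for X in([.585,-.182,.086],[.585,-.185,.046]):print(proj(c,X))
plan([.585,-.182,.155],np.radians(-140))
E
```

```text
clock: 9.4
eef_pos: [0.5613, -0.0158, 0.1533]
tool_rot: [3.061, -0.705, -0.004]
force: [-0.4, -0.4, -1.1]
gripper_width: 0.0484
grip_force: 0.0
clock: 10.0
eef_pos: [0.5845, -0.1807, 0.1538]
tool_rot: [-2.847, 1.328, 0.004]
force: [-1.1, -0.0, -0.4]
gripper_width: 0.0481
grip_force: 0.0
[255.1156711  196.27606002]
[256.9676525  182.70048962]
pos [ 0.5845 -0.1802  0.154 ] yaw_y -139.97 zaxis [-0.0021  0.0011 -1.    ] j6 2.12
shift [ 0.0085  0.0039 -0.0049]
turn [0.0011 0.0027 0.0008]
```

View pics/w3.png

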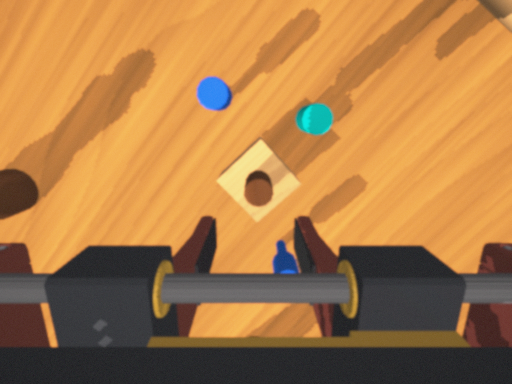

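The wrist view shows the rest's corners at (261,139), (300,183), (259,222) and (217,180), with the knob top's centre near (259,191). Blue stands at (213,93) and (285,260), and teal at (315,119). The fingers' path down to the knob is clear except for the blue pin at (285,260), which needs checking.

```bash
python3 - <<'E'
from h import *
c=imaging.get_calibration("wrist")
im=cv2.imread("pics/w3.png")
g=im.max(axis=2)[160:215,235:285]; m=(g<120).astype(np.uint8)
n,l,s,ce=cv2.connectedComponentsWithStats(m)
for k in range(1,n):
    if s[k,4]>100: print(s[k],ce[k]+[235,160])
print("rest",np.mean([ray(c,u,v,.046) for u,v in[(261,139),(300,183),(259,222),(217,180)]],0))
print("knob",ray(c,259,191,.086)); print("blue2 top",ray(c,286,270,.083),"tail",ray(c,281,242,0.005))
plan([.585,-.185,.050],np.radians(-140))
E
```

```text
[ 12  11  24  14 178] [258.14606742 176.84831461]
rest [ 0.58382078 -0.1871503   0.046     ]
knob [ 0.5854892  -0.18774739  0.086     ]
blue2 top [ 0.51559634 -0.14471682  0.083     ] tail [ 0.50782613 -0.1396459   0.005     ]
pos [ 0.5845 -0.1802  0.154 ] yaw_y -139.97 zaxis [-0.0021  0.0011 -1.    ] j6 2.12
shift [0.0211 0.0131 0.5201]
turn [0.0011 0.0027 0.0008]
```

```bash
python3 -m creep '[[[0.03,0.019,0.1],[0,0,0],0],[[0.03,0.019,0.2],[0,0,0],0],[[0.03,0.019,0.3],[0,0,0],0],[[0.03,0.019,0.38],[0,0,0],0],[[0.03,0.019,0.45],[0,0,0],0],[[0.03,0.019,0.5],[0,0,0],0],[[0.03,0.019,0.52],[0,0,0],0],[[0.03,0.019,0.52],[0,0,0],0]]'
python3 -m creep '[[[0,0,0],[0,0,0],0.1],[[0,0,0],[0,0,0],0.2],[[0,0,0],[0,0,0],0.27],[[0,0,0],[0,0,0],0.33],[[0,0,0],[0,0,0],0.37],[[0,0,0],[0,0,0],0.385],[[0,0,0],[0,0,0],0.39],[[0,0,0],[0,0,0],0.2],[[0,0,0],[0,0,0],0.1]]'
python3 -m creep '[[[0,0,0],[0,0,-0.19],0.1],[[0,0,0],[0,0,-0.38],0.1],[[0,0,0],[0,0,-0.57],0.1],[[0,0,0],[0,0,-0.76],0.1],[[0,0,0],[0,0,-0.95],0.1],[[0,0,0],[0,0,-0.95],0.1]]'
python3 -m creep '[[[0,0,0],[0,0,-0.19],0.1],[[0,0,0],[0,0,-0.38],0.1],[[0,0,0],[0,0,-0.57],0.1],[[0,0,0],[0,0,-0.76],0.1],[[0,0,0],[0,0,-0.95],0.1],[[0,0,0],[0,0,-0.95],0.1]]'
python3 -m creep '[[[0,0,0],[0,0,0],0.2],[[0,0,0],[0,0,0],0.3],[[0,0,0],[0,0,0],0.37],[[0,0,0],[0,0,0],0.45],[[0,0,0],[0,0,0],1],[[0,0,0],[0,0,0],1],[[0,0,0],[0,0,0],1]]'
python3 - <<'E'
from h import *
plan([.5393,.1555,.15],np.radians(-50))
E
```

```text
clock: 10.85
eef_pos: [0.586, -0.1888, 0.0507]
tool_rot: [2.847, -1.328, -0.001]
force: [0.5, 0.1, 0.2]
gripper_width: 0.0437
grip_force: 0.0
clock: 11.75
eef_pos: [0.5861, -0.189, 0.051]
tool_rot: [2.847, -1.328, -0.0]
force: [0.9, 0.0, 0.0]
gripper_width: 0.0382
grip_force: 0.0
clock: 12.35
eef_pos: [0.5861, -0.189, 0.051]
tool_rot: [-3.135, 0.197, 0.0]
force: [0.1, 0.0, -0.0]
gripper_width: 0.0393
grip_force: 0.0
clock: 12.95
eef_pos: [0.5861, -0.189, 0.051]
tool_rot: [-2.993, -0.953, 0.0]
force: [0.5, 0.1, 0.0]
gripper_width: 0.0395
grip_force: 0.0
clock: 13.65
eef_pos: [0.5862, -0.189, 0.0511]
tool_rot: [-2.992, -0.957, 0.0]
force: [-1.0, 0.1, 0.0]
gripper_width: 0.0255
grip_force: 30.0
pos [ 0.5862 -0.189   0.0511] yaw_y -54.55 zaxis [-0.  0. -1.] j6 0.62
shift [ 0.8082 -1.5392 -0.4946]
turn [-1.000e-04  0.000e+00 -1.011e-01]
```

```bash
python3 -m creep '[[[0,0,-0.1],[0,0,0],1],[[0,0,-0.2],[0,0,0],1],[[0,0,-0.32],[0,0,0],1],[[0,0,-0.42],[0,0,0],1],[[0,0,-0.49],[0,0,0],1],[[0,0,-0.495],[0,0,0],1]]'
python3 -m creep '[[[0.1,-0.2,0],[0,0,0],1],[[0.2,-0.4,0],[0,0,0],1],[[0.3,-0.6,0],[0,0,0],1],[[0.4,-0.77,0],[0,0,0],1],[[0.4,-0.77,0],[0,0,0],1]]'
python3 -m creep '[[[0.1,-0.2,0],[0,0,0],1],[[0.2,-0.4,0],[0,0,0],1],[[0.3,-0.6,0],[0,0,0],1],[[0.4,-0.74,0],[0,0,0],1],[[0.408,-0.769,0],[0,0,0],1],[[0.408,-0.769,0],[0,0,0],1],[[0.408,-0.769,0],[0,0,0],1]]'
python3 - <<'E'
from h import *
plan([.5393,.1555,.108])
im=imaging.camera("wrist");c=imaging.get_calibration("wrist");o=robot.get_obs()
print(o["force"],o["gripper_width"])
M=Ro.from_rotvec(o["tool_rot"]).as_matrix()
print("tip",proj(c,o["eef_pos"]+M@[0,0,.048]),"hole",proj(c,[.5393,.1555,.056]))
cv2.imwrite("pics/w4.png",cv2.resize(im[60:310,100:420],None,fx=2.4,fy=2.4,interpolation=cv2.INTER_CUBIC))
E
```

```text
clock: 14.25
eef_pos: [0.5873, -0.1894, 0.1519]
tool_rot: [2.991, 0.956, 0.004]
force: [0.8, 1.2, -1.2]
gripper_width: 0.025
grip_force: 30.0
clock: 14.75
eef_pos: [0.5604, -0.0133, 0.1489]
tool_rot: [-2.989, -0.963, 0.003]
force: [-0.3, -0.8, -0.8]
gripper_width: 0.0256
grip_force: 30.0
clock: 15.45
eef_pos: [0.5391, 0.1542, 0.1495]
tool_rot: [2.992, 0.956, -0.002]
force: [-0.2, 0.6, -1.3]
gripper_width: 0.0255
grip_force: 30.0
pos [0.5391 0.1542 0.1495] yaw_y -54.56 zaxis [-9.e-04 -6.e-04 -1.e+00] j6 1.21
shift [ 0.005  -0.0046  0.2076]
[ 0.18437283 -0.46642194 -0.32214084] 0.025585089611692167
tip [256.86702182 207.10952267] hole [255.32814712 190.73792437]
```

View pics/w4.png

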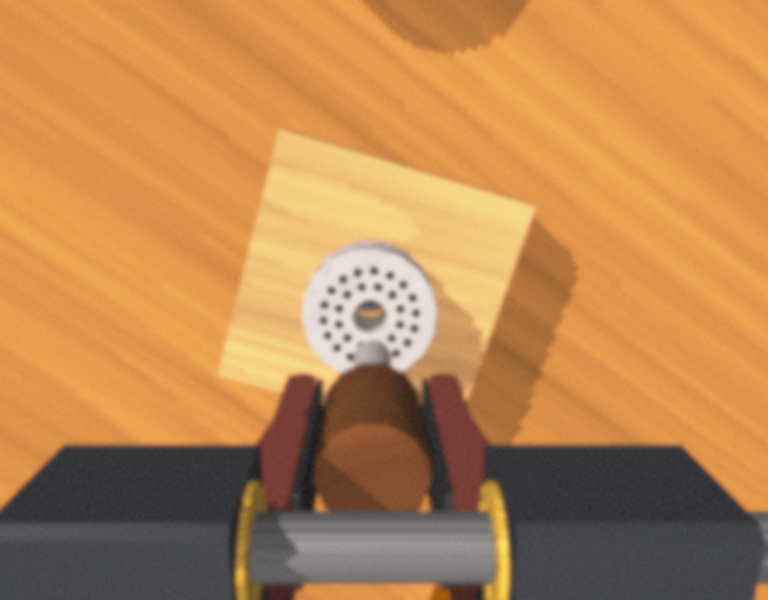

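The picture shows the stack's hole at crop (369,315), matching the prediction. The pin's tip at about (372,347) also lies where it should for a pin centred on the tool. I'm descending in steps.

```bash
python3 -m creep '[[[0.005,-0.005,0.05],[0,0,0],1],[[0.005,-0.005,0.1],[0,0,0],1],[[0.005,-0.005,0.15],[0,0,0],1],[[0.005,-0.005,0.18],[0,0,0],1],[[0.005,-0.005,0.2],[0,0,0],1],[[0.005,-0.005,0.208],[0,0,0],1],[[0.005,-0.005,0.208],[0,0,0],1]]'
python3 -m creep '[[[0,0,0.01],[0,0,0],1],[[0,0,0.02],[0,0,0],1],[[0,0,0.03],[0,0,0],1]]'
python3 -m creep '[[[0,0,0.01],[0,0,0],1],[[0,0,0.02],[0,0,0],1],[[0,0,0.02],[0,0,0],1]]'
```

```text
clock: 16.2
eef_pos: [0.5394, 0.1569, 0.1083]
tool_rot: [2.992, 0.957, -0.0]
force: [-0.1, -0.1, -0.8]
gripper_width: 0.026
grip_force: 30.0
clock: 16.5
eef_pos: [0.5396, 0.1569, 0.1026]
tool_rot: [2.992, 0.957, 0.001]
force: [0.2, -0.5, 0.7]
gripper_width: 0.0253
grip_force: 30.0
clock: 16.8
eef_pos: [0.5392, 0.1568, 0.0981]
tool_rot: [-2.992, -0.957, 0.001]
force: [0.2, -0.1, -0.2]
gripper_width: 0.0257
grip_force: 30.0
```

```bash
python3 -m creep '[[[-0.003,0.005,0],[0,0,0],1],[[-0.003,0.005,0.01],[0,0,0],1],[[-0.003,0.005,0.02],[0,0,0],1],[[-0.003,0.005,0.03],[0,0,0],1]]'
python3 -m creep '[[[0,0,0.01],[0,0,0],1],[[0,0,0.02],[0,0,0],1],[[0,0,0.03],[0,0,0],1],[[0,0,0.04],[0,0,0],1]]'
python3 -m creep '[[[0,0,0.005],[0,0,0],1],[[0,0,0.01],[0,0,0],1],[[0,0,0.015],[0,0,0],1],[[0,0,0.02],[0,0,0],1],[[0,0,0.02],[0,0,0],1]]'
```

```text
clock: 17.2
eef_pos: [0.5395, 0.1557, 0.0923]
tool_rot: [-2.992, -0.957, -0.0]
force: [0.0, 0.6, -1.1]
gripper_width: 0.0258
grip_force: 30.0
clock: 17.6
eef_pos: [0.5394, 0.1557, 0.0842]
tool_rot: [-2.992, -0.957, 0.0]
force: [0.0, -0.2, -0.4]
gripper_width: 0.0254
grip_force: 30.0
clock: 18.1
eef_pos: [0.5395, 0.1557, 0.0804]
tool_rot: [-2.992, -0.957, 0.0]
force: [-0.8, -0.8, -0.9]
gripper_width: 0.0255
grip_force: 30.0
```

```bash
python3 -m creep '[[[0,0,0.005],[0,0,0],1],[[0,0,0.005],[0,0,0],1]]'
python3 -m creep '[[[0,0,0.005],[0,0,0],1],[[0,0,0.005],[0,0,0],1]]'
python3 -m creep '[[[0,0,0.005],[0,0,0],1],[[0,0,0.005],[0,0,0],1]]'
python3 -m creep '[[[0,0,0.003],[0,0,0],1],[[0,0,0.003],[0,0,0],1]]'
python3 - <<'E'
from h import *
for i in range(1): print(robot.get_obs()["wrist_torque"], robot.get_obs()["force"])
E
```

```text
clock: 18.3
eef_pos: [0.5395, 0.1557, 0.0794]
tool_rot: [-2.992, -0.957, 0.0]
force: [-1.2, -0.1, -0.8]
gripper_width: 0.0256
grip_force: 30.0
clock: 18.5
eef_pos: [0.5396, 0.1557, 0.0786]
tool_rot: [2.992, 0.957, 0.0]
force: [-0.9, -0.6, 2.0]
gripper_width: 0.0251
grip_force: 30.0
clock: 18.7
eef_pos: [0.5397, 0.1558, 0.0779]
tool_rot: [-2.992, -0.957, -0.001]
force: [-2.7, -1.7, 5.1]
gripper_width: 0.0255
grip_force: 30.0
clock: 18.9
eef_pos: [0.5397, 0.1558, 0.0775]
tool_rot: [2.992, 0.957, 0.001]
force: [-1.6, -1.7, 7.3]
gripper_width: 0.0256
grip_force: 30.0
[-0.19873508  0.62366797  0.00835262] [-1.55943874 -1.73579003  7.2510494 ]
```

Contact is on the socket rim, with the TCP at about 0.079 (tip about 0.031, as expected). I'm searching in small lift–move–press hops at this light press depth.

```bash
f(){ grep -E "eef|force: \["; }
python3 -m creep '[[[0,0,-0.014],[0,0,0],1],[[0.0175,0,-0.014],[0,0,0],1],[[0.0175,0,0],[0,0,0],1],[[0.0175,0,0],[0,0,0],1]]'|f
python3 -m creep '[[[0,0,-0.014],[0,0,0],1],[[-0.005,0.0125,-0.014],[0,0,0],1],[[-0.005,0.0125,0],[0,0,0],1],[[-0.005,0.0125,0],[0,0,0],1]]'|f
python3 -m creep '[[[0,0,-0.014],[0,0,0],1],[[-0.0125,0.005,-0.014],[0,0,0],1],[[-0.0125,0.005,0],[0,0,0],1],[[-0.0125,0.005,0],[0,0,0],1]]'|f
python3 -m creep '[[[0,0,-0.014],[0,0,0],1],[[-0.0125,-0.005,-0.014],[0,0,0],1],[[-0.0125,-0.005,0],[0,0,0],1],[[-0.0125,-0.005,0],[0,0,0],1]]'|f
```

```text
eef_pos: [0.5425, 0.1579, 0.0763]
force: [0.3, -0.5, -1.3]
eef_pos: [0.5436, 0.1551, 0.0774]
force: [-1.4, -0.1, 7.6]
eef_pos: [0.5422, 0.1528, 0.0773]
force: [-0.9, -0.3, 9.7]
eef_pos: [0.5393, 0.1522, 0.0772]
force: [-1.5, 0.8, 9.9]
```

The first hop, at (0.5425, 0.1579), met no resistance, so that is the bore. I'm going back there and descending gently.

```bash
f(){ grep -E "eef|force: \["; }
python3 -m creep '[[[0,0,-0.014],[0,0,0],1],[[0.03,-0.0125,-0.014],[0,0,0],1],[[0.03,-0.0125,0],[0,0,0],1],[[0.03,-0.0125,0],[0,0,0],1]]'|f
python3 -m creep '[[[0,0,0.005],[0,0,0],1],[[0,0,0.005],[0,0,0],1]]'|f
python3 -m creep '[[[0,0,0.005],[0,0,0],1],[[0,0,0.005],[0,0,0],1]]'|f
```

```text
eef_pos: [0.542, 0.1579, 0.076]
force: [-0.3, 0.3, -0.6]
eef_pos: [0.5422, 0.1578, 0.0756]
force: [-1.1, 1.5, 0.1]
eef_pos: [0.5424, 0.1578, 0.0748]
force: [0.6, 1.3, -1.2]
```

```bash
f(){ grep -E "eef|force: \["; }
python3 -m creep '[[[0,0,0.005],[0,0,0],1],[[0,0,0.01],[0,0,0],1],[[0,0,0.01],[0,0,0],1]]'|f
python3 -m creep '[[[0,0,0.005],[0,0,0],1],[[0,0,0.01],[0,0,0],1],[[0,0,0.01],[0,0,0],1]]'|f
python3 -m creep '[[[0,0,0.005],[0,0,0],1],[[0,0,0.01],[0,0,0],1],[[0,0,0.01],[0,0,0],1]]'|f
```

```text
eef_pos: [0.5425, 0.1578, 0.0729]
force: [0.9, 1.3, 0.0]
eef_pos: [0.5425, 0.1578, 0.0708]
force: [0.0, 1.1, 0.5]
eef_pos: [0.5425, 0.1578, 0.0688]
force: [0.4, 3.1, 0.9]
```

```bash
f(){ grep -E "eef|force: \["; }
python3 -m creep '[[[0.0015,-0.002,0],[0,0,0],1],[[0.0015,-0.002,0.005],[0,0,0],1],[[0.0015,-0.002,0.01],[0,0,0],1],[[0.0015,-0.002,0.01],[0,0,0],1]]'|f
python3 -m creep '[[[0,0,0.005],[0,0,0],1],[[0,0,0.01],[0,0,0],1],[[0,0,0.01],[0,0,0],1]]'|f
python3 -m creep '[[[0,0,0.005],[0,0,0],1],[[0,0,0.007],[0,0,0],1],[[0,0,0.007],[0,0,0],1]]'|f
```

```text
eef_pos: [0.5423, 0.1582, 0.0667]
force: [1.4, 2.5, 0.0]
eef_pos: [0.5423, 0.1582, 0.0647]
force: [0.4, 2.4, -0.2]
eef_pos: [0.5423, 0.1582, 0.0634]
force: [1.1, 1.8, 0.5]
```

```bash
f(){ grep -E "eef|force: \["; }
python3 -m creep '[[[0,0,0.005],[0,0,0],1],[[0,0,0.005],[0,0,0],1]]'|f
python3 -m creep '[[[0,0,0.005],[0,0,0],1],[[0,0,0.005],[0,0,0],1]]'|f
python3 -m creep '[[[0,0,0.003],[0,0,0],1],[[0,0,0.003],[0,0,0],1]]'|f
```

```text
eef_pos: [0.5424, 0.1582, 0.0624]
force: [0.4, 1.5, -0.6]
eef_pos: [0.5424, 0.1582, 0.0614]
force: [0.5, 1.2, 1.4]
eef_pos: [0.5424, 0.1582, 0.061]
force: [0.4, 1.5, 2.4]
```

The knob is seated at the expected height (TCP 0.061). I'm letting go, backing off and checking.

```bash
f(){ grep -E "eef|force: \["; }
python3 -m creep '[[[0,0,0.003],[0,0,0],1],[[0,0,0.003],[0,0,0],1]]'|f
python3 -m creep '[[[0,0,0],[0,0,0],0.3],[[0,0,0],[0,0,0],0.1],[[0,0,0],[0,0,0],0],[[0,0,0],[0,0,0],0],[[0,0,-0.1],[0,0,0],0],[[0,0,-0.3],[0,0,0],0],[[0,0,-0.5],[0,0,0],0],[[0,0,-0.6],[0,0,0],0],[[0,0,-0.6],[0,0,0],0],[[0,0,-0.6],[0,0,0],0]]'
python3 - <<'E'
from h import *
im=imaging.camera("wrist");s=imaging.camera("side")
c=imaging.get_calibration("side");u,v=proj(c,[.5424,.158,.07]).astype(int)
a=cv2.resize(im,None,fx=.9,fy=.9);b=cv2.resize(s[v-45:v+45,u-45:u+45],(330,330),interpolation=cv2.INTER_CUBIC)
k=np.zeros((a.shape[0],a.shape[1]+330,3),np.uint8);k[:,:a.shape[1]]=a;k[:330,a.shape[1]:]=b
cv2.imwrite("pics/end.png",k)
w=imaging.get_calibration("wrist");print([proj(w,[.5424,.1582,z])*.9 for z in(.056,.096)])
E
```

```text
eef_pos: [0.5425, 0.1582, 0.061]
force: [-1.7, 1.6, 9.5]
clock: 25.0
eef_pos: [0.5421, 0.1581, 0.1799]
tool_rot: [2.992, 0.957, -0.0]
force: [0.9, 0.2, -0.5]
gripper_width: 0.0439
grip_force: 0.0
[array([231.20758116, 164.92811422]), array([231.43058728, 174.31960133])]
```

View pics/end.png

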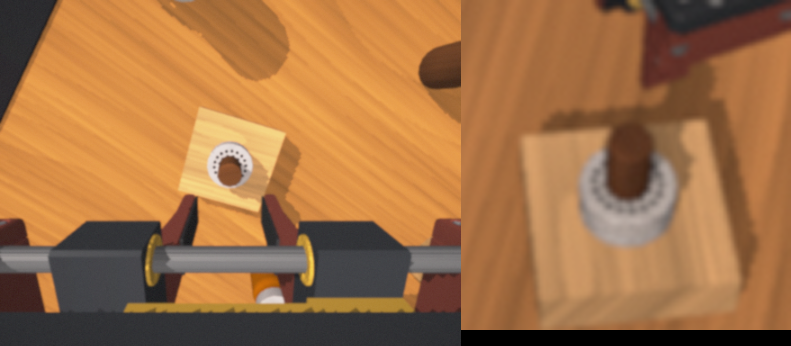

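The knob sits upright and flush on the centred stack at (230,165), the discs are flat, and the gripper is clear. I'm handing in.

```bash
python3 -c "
from rig import robot
print(robot.hand_in())"
```

```text
the job is handed in; nothing more can be done
None
```

The pin is through all three aligned discs and in the socket, knob flush on the top disc and released; I handed it in at about 25 s, the highest reading was about 10 N, and no verdict came back.

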